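# Clear the glass grinder's table and wind it to the loading index

## Robot

A 6-joint arm with a two-finger parallel gripper is mounted at the origin on the work surface. World frame = base frame: x ahead of the robot, y to its left, z up, the work surface at z = 0. Lengths are in mm, angles in rad, forces in N, time in s.
With the tool pointing down it reaches from about 275 to 875 mm from the base axis. Payload 12.5 kg.
Tool frame: the origin (TCP) lies midway between the tips of the shut fingers; the grasp point (between the pads) lies 19 mm behind it (robot.hold_point_z is the distance from the TCP to the grasp point, in mm); z points along the fingers, y is the line along which they close (so a half turn about z gives the same grasp; the last joint's range is limited). The gripper opens to 85 mm and grips with 20 to 120 N. Pads are 22 mm wide; open, the fingers measure 114 mm over their backs; the gripper's body (76 mm by 85 mm) begins 54 mm behind the grasp point. The pads swing forward as they close: fully open they stand 13 mm farther back than shut.
Start: joints at [1.244, 0.351, 1.652, -0, 1.139, -0.085], TCP at [131.666, 533.993, 205.79] pointing down, gripper open.
Joint ranges: [-2.75, 2.75], [-0.79, 2.1], [0.01, 2.65], [-1.57, 4.71], [0.07, 3.14], [-2.87, 2.87]. Speed limits (rad/s): [2.22, 2.22, 2.79, 3.14, 3.14, 3.14].

## Interface

Orientations are given as a unit quaternion [w, x, y, z].
In Python, from cell import robot gives the robot as it stands.
- The arm moves only by the tool jog_arm, never from a script. Its argument "series" is a list of rows, each an object of numbers: "dx", "dy", "dz": the shift along the tool's x, y, z each as a share of 0.04 m, from -1 to 1; "yaw": the turn about the tool's z as a share of 6 degrees, from -1 to 1; "gripper": the gripper's target within -1 to 1 (fully open at 1, half-way at 0, shut at -1). In form: [{"dx": .., "dy": .., "dz": .., "yaw": .., "gripper": ..}, ...]. A call has exactly 5 rows; each row shifts and turns the commanded pose from where the row before left it, along the tool's axes as they then stand; what a row does not reach is not made up. A row lasts 1/8 s, in which the tool goes at most 62.5 mm and 10.7 degrees, less where a joint would pass 70% of its speed; a pose out of reach is approached as far as the arm can. A call with a number of a shift or a turn outside -1 to 1 is refused whole. A call with a gripper value outside its range is refused whole. The fingers move at their own pace and stop on an object; "grip_force" is the grip in N (left out, the last holds). Time passes only in rows, so rows that do not move let the fingers close, or fill a call up. It gives the time, the measured TCP pose, the force, the opening and the grip force at its end, in the units of the state.
- robot.read_state(): the state, without advancing time (a new reading comes with each control period).
- robot.capture(name): name is "scene" or "top" or "wrist"; returns the picture (400x640x3 uint8, red, green, blue); there is no depth.
- robot.get_calibration(name): a dict with "fx", "fy", "cx", "cy" (pixels), "rvec" (rotation vector, rad) and "tvec" (3), from world to camera coordinates, as OpenCV has them; the wrist camera has in their place "T_tool_cam" (4x4, takes a point from camera to tool coordinates, whose origin is the TCP and whose axes are the flange's). Camera axes: x right, y down, z forward; pixel columns grow to the right and rows downward; lengths in mm; the calibration is good to about 2 mm. A picture is of the moment at which its call begins: read the wrist's pose just before it. get_calibration takes no time and is no camera call.
- robot.sign_off(): hands the job in; it is judged then, once.
The state is a dict: "time_s": time; "joint_pos": joint angles; "dq": joint speeds; "effort": joint torques, N m; "tool_pos": TCP position; "ee_rot": TCP orientation; "ft_force": force on the tool from outside, world axes, zero at the start; "torque": the same for the moment, N m; "opening": finger opening in mm; "grasp_force": force on a finger pad.
Only numpy, scipy, OpenCV 4.12 (cv2) and the standard library are available. Lean on these libraries where they do the work, as an engineer would, in place of code of your own. Each camera call takes 0.05 s, during which the arm holds its last target. There are 200 camera calls.

## Task

Get the bench edging grinder ready for the next pane. First lift the coolant can off the grinder's slide table by its carrying handle, keep it upright, and set it down gently inside the square drip tray on the bench. Then wind the handwheel clockwise (as you face it), in as many turns and grasps as it takes, until the pointer on the table's edge stands in line with the index clamp on the scale rail, let go, and leave the other things on the bench where they are.

Things in the scene. Friction and masses are not known exactly. Their poses are not given: they have to be found in the camera images.
- grinder: Bench edging grinder for glass, green casting bolted to the bench. Origin: on the bench under the leadscrew. y: along the leadscrew to the handwheel end; x: towards the grinding head (stone and motor, 225 mm high, at x = 120 to 400, y = -190 to -30 mm); z up. Base x = -100 to 100, y = -165 to 140 mm; its end blocks and rails stay below 130 mm.
- table_top (a point): Centre of the slide table's upper face, 150 mm above the bench: an aluminium plate 180 mm (grinder x) by 150 mm (grinder y) with three slots, which travels along the grinder's y. Axes as the grinder.
- handwheel (a joint): Turn of the handwheel, rad; grows clockwise as seen facing the wheel and its crank handle (looking along the grinder's -y). At 0 and every 2 pi the handle is at the top; at a it is 58 sin(a) mm to the grinder's -x and 58 cos(a) mm above the axis. A clockwise turn draws the slide table 25 mm towards the handwheel (+y). Takes 0.2 to 0.3 N m (about 5 N at the handle) and stays where it is left.
- crank_grip (a point): Gripping point on the crank handle's own axis: a black bar 25 mm thick, 91 mm long, sticking out along the grinder's +y from the dark steel wheel (144 mm across), 58 mm off the wheel's axis. It spins freely on its pin, so the gripper need not turn with the wheel. The point is 61 mm out from the face of the wheel's rim, 32 mm from the handle's free end. Its axes turn with the wheel.
- wheel_axis (a point): Point on the handwheel's axis (the grinder's y), 100 mm above the bench: the centre of the 58 mm circle in which crank_grip moves.
- pointer (a point): Tip of the pointer, a dark steel strip 5 mm wide on the +x edge of the slide table, pointing along the grinder's +x over the scale rail; moves with the table. Axes as the grinder.
- index_mark (a point): Near end of the matching 5 mm wide dark steel strip on the index clamp, a small dark block fixed on the scale rail at the table's +x side. Axes as the grinder. The pointer is in line with it when both have the same y in the grinder's frame; at the start the pointer is 22 to 78 mm short of it, on the -y side.
- can: Steel coolant can, 84 mm across, body 112 mm high, with a short spout and an arched carrying handle over the top, 0.3 to 0.65 kg; stands loose on the slide table. Origin: centre of its underside; z up. x points to the spout side.
- can_handle (a point): Middle of the carrying handle's top bar, 164 mm above the can's underside, on its axis. The bar is 12 mm thick, runs along the can's y and is straight for 56 mm; 40 mm free below it down to the filler cap.
- tray: Fixed drip tray of sheet steel, 180 mm square, 14 mm high, wall and floor 3 mm thick, on the bench beyond the grinder's end away from the handwheel. Origin: centre of its underside, on the bench.
- suction_lifter: Bystander: hand suction lifter for glass, cup 116 mm across, 78 mm high. Origin: centre of its underside.
- mallet: Bystander: rubber mallet lying on the bench, 300 mm long, head 60 mm thick and 100 mm long. Origin: on the bench near the middle of its length.
- cleaner_bottle: Bystander: white plastic bottle, 72 mm across, 190 mm high. Origin: centre of its underside.
Not all that is in view belongs to the job. What is shaped like the can but brown or green is not meant.

How it is judged (in metres and radians):
On the way, in this order (a step that is already met when the one before it is completed fails the run):
1. the can stands upright inside the drip tray, let go (horizontal distance between can and tray below 0.066 m and z of can in the frame of tray below 0.008 m and angle between can's own z axis and vertical below 0.1 rad and contact force between the fingers and can below 0.1 N), for 0.3 s.
2. the pointer is in line with the index (within 3 mm) (y of pointer in the frame of index_mark between -0.003 and 0.003 m), for 0.3 s.
At the end, for the whole second after the job is handed in: The can stands still and upright (tilt under 0.1 rad) on the floor of the drip tray, inside its rim (centre within 66 mm of the tray's centre); the pointer is within 3 mm of the index mark along the scale rail; the handwheel is at rest (all of step 2 and horizontal distance between can and tray below 0.066 m and z of can in the frame of tray below 0.008 m and angle between can's own z axis and vertical below 0.1 rad and linear speed of can below 0.02 m/s and velocity of joint handwheel between -0.1 and 0.1 rad/s); the robot touches nothing.
It fails at once if the can is tipped more than 0.5 rad (angle between can's own z axis and vertical above 0.5 rad).
It fails at once if the can is let go in the air over the tray (more than 17 mm above its floor) (horizontal distance between can and tray below 0.13 m and z of can in the frame of tray above 0.02 m and contact force between the fingers and can below 0.1 N).
It fails at once if the can is slammed into the tray (over 60 N) (contact force between can and tray above 60 N).
It fails at once if the suction lifter, the mallet or the bottle is moved more than 30 mm (distance of any of suction_lifter, mallet, cleaner_bottle from where it was at the start of the episode above 0.03 m).
It also fails if it takes over 72 s, if anything falls off the work surface, if the arm or the gripper's body presses on something with over 40 N, if the wrist force passes 120 N, or if a joint passes its speed limit or range.

## Working session

There is one attempt and no reset: what is moved stays moved. The work goes in short steps, Python scripts to look and compute and a tool call to move; the robot and the scene stay as the last step left them, time stands still between calls to the robot, and variables do not carry over. Pictures are saved under pics/ and viewed, at most 10 in all, crops included, and the job is handed in when it is done.

Besides the shell and the picture viewer there is one more tool, called after "Emit:" by a JSON object that holds its "method" and its "body". jog_arm: Moves the arm, as the interface text tells. Its arguments: {"type":"object","properties":{"series":{"type":"array"},"grip_force":{"type":"number"}},"required":["series"]}

```bash
ls; mkdir -p pics; python3 - <<'E'
from cell import robot
import cv2
s=robot.read_state();print(s)
for n in("scene","top"):
    cv2.imwrite(f"pics/{n}0.png",robot.capture(n)[:,:,::-1]);print(n,robot.get_calibration(n))
print(robot.get_calibration("wrist"))
E
```

```text
pics
{'time_s': 0.0, 'joint_pos': array([ 1.24445103e+00,  3.51243916e-01,  1.65244218e+00,  1.93359978e-05,
        1.13910206e+00, -8.45838025e-02]), 'dq': array([-1.14256374e-03,  1.11789913e-03,  1.05230967e-03, -7.38020784e-04,
       -9.35307070e-05,  1.81743550e-03]), 'effort': array([ 1.70145115e-03, -5.06094217e+01, -2.91409367e+01,  2.46075280e-05,
        4.48565537e-03,  6.24723884e-05]), 'tool_pos': array([131.5197537 , 533.66236704, 205.24735951]), 'ee_rot': array([-1.30548502e-04,  1.20590575e-01,  9.92702149e-01, -5.83388009e-04]), 'ft_force': array([-0.73298714, -0.31456828, -0.14924299]), 'torque': array([-0.02884052, -0.02277585,  0.00308162]), 'grasp_force': 0.0, 'opening': 85.62426661386394}
scene {'fx': 402.4574468410771, 'fy': 402.4574468410771, 'cx': 316.433403420415, 'cy': 200.91835609228045, 'rvec': array([ 2.18993053,  1.44596434, -0.42152981]), 'tvec': array([-229.82795224, -283.83738083, 1613.32122629])}
top {'fx': 366.2390281486425, 'fy': 366.2390281486425, 'cx': 309.08279405880285, 'cy': 198.25072380374561, 'rvec': array([ 2.13360708, -2.14496987,  0.17829669]), 'tvec': array([  16.41811768,  548.26315458, 1411.59373292])}
{'fx': 331.09125734895025, 'fy': 331.09125734895025, 'cx': 313.66335144846624, 'cy': 194.86514467138585, 'T_tool_cam': array([[ 3.89607308e-04, -9.54597553e-01, -2.97898238e-01,
         7.63014488e+01],
       [ 9.99999866e-01,  2.70329020e-04,  4.41599910e-04,
        -4.60259116e-01],
       [-3.41019655e-04, -2.97898370e-01,  9.54597530e-01,
        -1.68253060e+02],
       [ 0.00000000e+00,  0.00000000e+00,  0.00000000e+00,
         1.00000000e+00]])}
```

View pics/scene0.png

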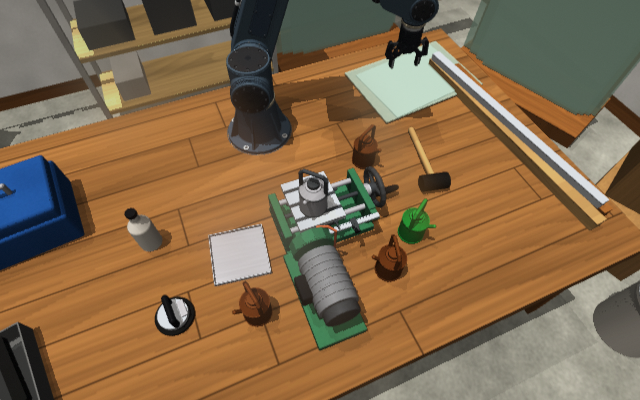

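View pics/top0.png

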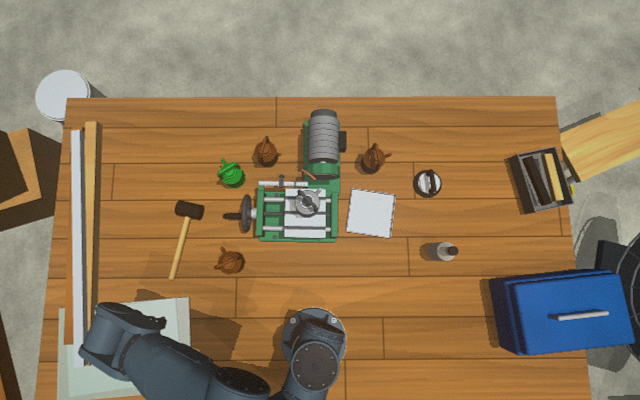

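The scene view shows the grinder at about (330,215), its can at (313,190) and its wheel at (375,187). In the top view the can is at (307,203), the wheel at (247,213), the tray at (371,213), and the decoys are brown and green. I'll zoom in on both to read exact pixels.

```bash
python3 - <<'E'
import cv2,numpy as np
a=cv2.imread("pics/top0.png")[160:260,215:405]
b=cv2.imread("pics/scene0.png")[150:300,200:410]
a=cv2.resize(a,None,fx=4.2,fy=4.2,interpolation=cv2.INTER_CUBIC)
b=cv2.resize(b,None,fx=3.8,fy=3.8,interpolation=cv2.INTER_CUBIC)
for im,x0,y0,f in((a,215,160,4.2),(b,200,150,3.8)):
    for k in range(0,220,10):
        p=int(k*f)
        if p<im.shape[1]: cv2.line(im,(p,0),(p,6 if k%50 else 14),(0,0,255),1);cv2.putText(im,str(x0+k),(p,22),0,.35,(0,0,255),1)
        if p<im.shape[0]: cv2.line(im,(0,p),(6,p),(0,0,255),1);cv2.putText(im,str(y0+k),(8,p+4),0,.35,(0,0,255),1)
cv2.imwrite("pics/a.png",a);cv2.imwrite("pics/b.png",b)
E
```

```text
(no output)
```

View pics/a.png

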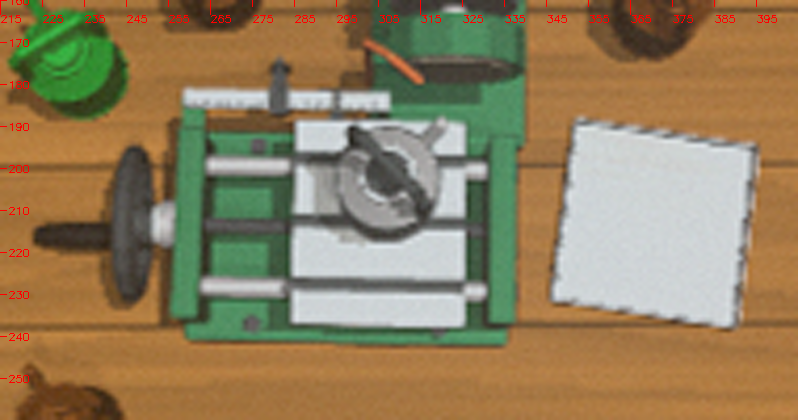

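View pics/b.png

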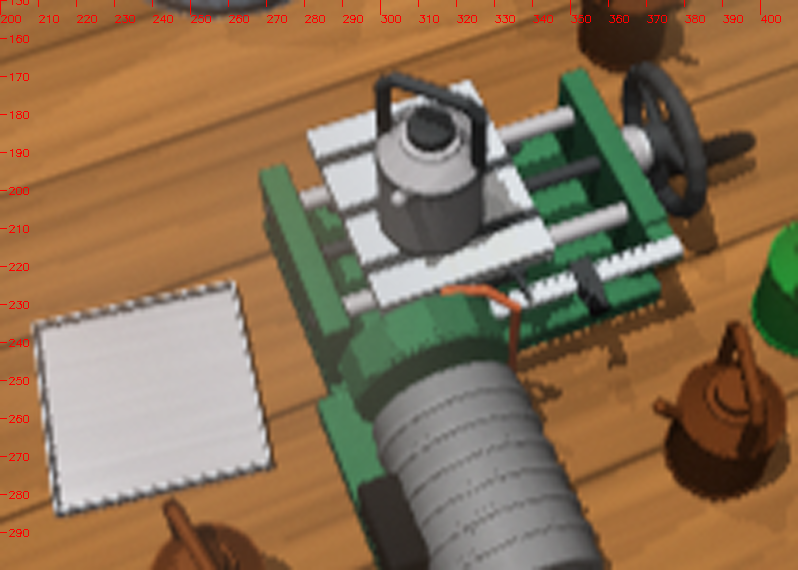

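Crop a shows the table corners at (295,122), (465,122), (290,325) and (465,327), the handle bar from (350,135) to (430,213), and the tray corners. It also shows the crank bar from (35,237) to (110,235), the pointer at (337,100) and the index at (279,90). In crop b the handle bar runs from (378,80) to (485,105), and the crank tip is at (755,142).

```bash
cat > h.py <<'E'
from cell import robot
import numpy as np,cv2
from scipy.spatial.transform import Rotation as R
def pose():
    s=robot.read_state();w,x,y,z=s['ee_rot'];return R.from_quat([x,y,z,w]).as_matrix(),np.array(s['tool_pos']),s
def cam(n,P=None):
    c=robot.get_calibration(n)
    if n=='wrist':
        Rt,t=P if P else pose()[:2];T=np.eye(4);T[:3,:3]=Rt;T[:3,3]=t;M=np.linalg.inv(T@c['T_tool_cam'])[:3]
    else: M=np.c_[cv2.Rodrigues(c['rvec'])[0],c['tvec']]
    K=np.array([[c['fx'],0,c['cx']],[0,c['fy'],c['cy']],[0,0,1]]);return K,M
def atz(C,p,z):
    K,M=C;d=M[:,:3].T@np.linalg.inv(K)@[p[0],p[1],1];o=-M[:,:3].T@M[:,3];return o+d*(z-o[2])/d[2]
def tri(C1,p1,C2,p2):
    X=cv2.triangulatePoints(C1[0]@C1[1],C2[0]@C2[1],np.float64(p1),np.float64(p2)).ravel();return X[:3]/X[3]
def proj(C,X):
    q=C[0]@(C[1][:,:3]@X+C[1][:,3]);return q[:2]/q[2]
E
python3 - <<'E'
from h import *
np.set_printoptions(precision=1,suppress=True)
T=cam('top');S=cam('scene')
a=lambda u,v:((u+.5)/4.2-.5+215,(v+.5)/4.2-.5+160)
b=lambda u,v:((u+.5)/3.8-.5+200,(v+.5)/3.8-.5+150)
tc=np.array([atz(T,a(*p),150) for p in((295,122),(465,122),(465,327),(290,325))]);print("table",tc,tc.mean(0))
tr=np.array([atz(T,a(*p),14) for p in((577,118),(757,146),(737,328),(552,300))]);print("tray",tr,tr.mean(0))
ts=np.array([atz(S,b(*p),14) for p in((35,325),(235,283),(272,466),(60,515))]);print("trayS",ts,ts.mean(0))
for n,p,q in(("bar",(390,174),(430,93)),("tip",(35,237),(755,142)),("rimhub",(163,223),(637,148))):
    print(n,tri(T,a(*p),S,b(*q)))
print("barends",atz(T,a(350,135),314),atz(T,a(430,213),314))
print("canbase", atz(T,a(388,180),262), "ptr",atz(T,a(337,100),140),"idx",atz(T,a(279,100),140))
ss=np.array([atz(S,b(*p),150) for p in((308,130),(470,82),(555,235),(378,305))]);print("tableS",ss,ss.mean(0))
E
```

```text
table [[567.5 103.4 150. ]
 [566.7 -46.3 150. ]
 [386.9 -44.  150. ]
 [389.5 106.9 150. ]] [477.7  30.  150. ]
tray [[ 596.  -162.    14. ]
 [ 567.5 -335.9   14. ]
 [ 392.  -309.2   14. ]
 [ 419.6 -133.9   14. ]] [ 493.8 -235.3   14. ]
trayS [[ 394.5 -308.3   14. ]
 [ 422.8 -133.8   14. ]
 [ 600.  -162.5   14. ]
 [ 572.7 -335.1   14. ]] [ 497.5 -234.9   14. ]
bar [497.2  21.8 305.3]
tip [480.7 357.   35.1]
rimhub [484.2 224.7 104.4]
barends [525.8  50.8 314. ] [464.9 -10.3 314. ]
canbase [498.5  21.7 262. ] ptr [589.1  66.8 140. ] idx [589.4 118.4 140. ]
tableS [[386.  -41.  150. ]
 [392.8 104.8 150. ]
 [560.8 105.6 150. ]
 [564.7 -49.5 150. ]] [476.1  30.  150. ]
```

```bash
cat >> h.py <<'E'
def plan(goals,n,ang=None,start=None):
    """rows to a list of world waypoints (n rows each), final tool-y world angle deg ang"""
    Rt,t,_=pose(); t=t if start is None else np.array(start,float)
    a=np.degrees(np.arctan2(Rt[1,1],Rt[0,1])); N=sum(n)
    dy=0 if ang is None else (a-ang)/N   # tool z down: +yaw lowers the world angle
    k=0
    for g,m in zip(goals,n):
        d=(np.array(g)-t)/m
        for _ in range(m):
            c,s=np.cos(np.radians(a)),np.sin(np.radians(a))
            ty=np.array([c,s,0]);tx=np.array([-s,c,0]); 
            if np.dot(tx,np.cross(ty,[0,0,-1]))<0: tx=-tx
            r=[d@tx/40,d@ty/40,-d[2]/40,dy/6]
            print(k,*["%+.2f"%v for v in r]);a-=dy;k+=1
            if k%5==0: print()
        t=np.array(g,float)
E
python3 - <<'E'
from h import *
np.set_printoptions(precision=1,suppress=True)
T=cam('top');S=cam('scene')
Rt,t,s=pose();print(Rt,s['time_s'])
a=lambda u,v:((u+.5)/4.2-.5+215,(v+.5)/4.2-.5+160)
print("green",atz(T,a(75,60),112),atz(T,a(75,15),164),"brown",atz(T,(230,262),112))
print("mallet",atz(T,(176,210),60),atz(T,(203,210),60))
plan([(200,480,400),(496.5,21.5,390)],[5,20],-45,[131.7,534,205.8])
E
```

```text
[[-1.   0.2 -0. ]
 [ 0.2  1.  -0. ]
 [ 0.  -0.  -1. ]] 0.1
green [633.2 306.4 112. ] [661.6 296.7 164. ] brown [301.  306.3 112. ]
mallet [501.9 533.6  60. ] [501.3 428.3  60. ]
0 -0.40 -0.18 -0.97 +0.81
1 -0.41 -0.15 -0.97 +0.81
2 -0.42 -0.11 -0.97 +0.81
3 -0.43 -0.08 -0.97 +0.81
4 -0.43 -0.04 -0.97 +0.81

5 -0.65 -0.22 +0.01 +0.81
6 -0.66 -0.17 +0.01 +0.81
7 -0.67 -0.11 +0.01 +0.81
8 -0.68 -0.05 +0.01 +0.81
9 -0.68 +0.00 +0.01 +0.81

10 -0.68 +0.06 +0.01 +0.81
11 -0.67 +0.12 +0.01 +0.81
12 -0.66 +0.18 +0.01 +0.81
13 -0.64 +0.23 +0.01 +0.81
14 -0.62 +0.28 +0.01 +0.81

15 -0.59 +0.34 +0.01 +0.81
16 -0.56 +0.38 +0.01 +0.81
17 -0.53 +0.43 +0.01 +0.81
18 -0.49 +0.47 +0.01 +0.81
19 -0.45 +0.51 +0.01 +0.81

20 -0.40 +0.55 +0.01 +0.81
21 -0.36 +0.58 +0.01 +0.81
22 -0.31 +0.61 +0.01 +0.81
23 -0.25 +0.63 +0.01 +0.81
24 -0.20 +0.65 +0.01 +0.81
```

Emit:
{"method": "jog_arm", "body": {"series": [{"dx": -0.4, "dy": -0.18, "dz": -0.97, "yaw": 0.81, "gripper": 1}, {"dx": -0.41, "dy": -0.15, "dz": -0.97, "yaw": 0.81, "gripper": 1}, {"dx": -0.42, "dy": -0.11, "dz": -0.97, "yaw": 0.81, "gripper": 1}, {"dx": -0.43, "dy": -0.08, "dz": -0.97, "yaw": 0.81, "gripper": 1}, {"dx": -0.43, "dy": -0.04, "dz": -0.97, "yaw": 0.81, "gripper": 1}]}}

```text
time_s: 0.72
tool_pos: [200.1, 479.1, 400.8]
ee_rot: [-0.0, 0.328, 0.945, -0.0]
ft_force: [0.8, 0.6, 0.6]
opening: 85.4
grasp_force: 0.0
```

Emit:
{"method": "jog_arm", "body": {"series": [{"dx": -0.65, "dy": -0.22, "dz": 0.01, "yaw": 0.81, "gripper": 1}, {"dx": -0.66, "dy": -0.17, "dz": 0.01, "yaw": 0.81, "gripper": 1}, {"dx": -0.67, "dy": -0.11, "dz": 0.01, "yaw": 0.81, "gripper": 1}, {"dx": -0.68, "dy": -0.05, "dz": 0.01, "yaw": 0.81, "gripper": 1}, {"dx": -0.68, "dy": 0, "dz": 0.01, "yaw": 0.81, "gripper": 1}]}}

```text
time_s: 1.35
tool_pos: [274.0, 364.2, 397.5]
ee_rot: [-0.0, 0.52, 0.854, -0.0]
ft_force: [0.4, 0.0, -0.4]
opening: 85.5
grasp_force: 0.0
```

Emit:
{"method": "jog_arm", "body": {"series": [{"dx": -0.68, "dy": 0.06, "dz": 0.01, "yaw": 0.81, "gripper": 1}, {"dx": -0.67, "dy": 0.12, "dz": 0.01, "yaw": 0.81, "gripper": 1}, {"dx": -0.66, "dy": 0.18, "dz": 0.01, "yaw": 0.81, "gripper": 1}, {"dx": -0.64, "dy": 0.23, "dz": 0.01, "yaw": 0.81, "gripper": 1}, {"dx": -0.62, "dy": 0.28, "dz": 0.01, "yaw": 0.81, "gripper": 1}]}}

```text
time_s: 1.98
tool_pos: [347.6, 249.6, 395.5]
ee_rot: [-0.0, 0.688, 0.726, -0.0]
ft_force: [0.2, 0.2, 0.0]
opening: 85.1
grasp_force: 0.0
```

Emit:
{"method": "jog_arm", "body": {"series": [{"dx": -0.59, "dy": 0.34, "dz": 0.01, "yaw": 0.81, "gripper": 1}, {"dx": -0.56, "dy": 0.38, "dz": 0.01, "yaw": 0.81, "gripper": 1}, {"dx": -0.53, "dy": 0.43, "dz": 0.01, "yaw": 0.81, "gripper": 1}, {"dx": -0.49, "dy": 0.47, "dz": 0.01, "yaw": 0.81, "gripper": 1}, {"dx": -0.45, "dy": 0.51, "dz": 0.01, "yaw": 0.81, "gripper": 1}]}}

```text
time_s: 2.6
tool_pos: [421.0, 135.1, 393.5]
ee_rot: [-0.0, 0.825, 0.565, -0.0]
ft_force: [0.9, -0.1, -0.1]
opening: 85.5
grasp_force: 0.0
```

Emit:
{"method": "jog_arm", "body": {"series": [{"dx": -0.4, "dy": 0.55, "dz": 0.01, "yaw": 0.81, "gripper": 1}, {"dx": -0.36, "dy": 0.58, "dz": 0.01, "yaw": 0.81, "gripper": 1}, {"dx": -0.31, "dy": 0.61, "dz": 0.01, "yaw": 0.81, "gripper": 1}, {"dx": -0.25, "dy": 0.63, "dz": 0.01, "yaw": 0.81, "gripper": 1}, {"dx": -0.2, "dy": 0.65, "dz": 0.01, "yaw": 0.81, "gripper": 1}]}}

```text
time_s: 3.22
tool_pos: [494.2, 20.2, 391.5]
ee_rot: [-0.0, 0.926, 0.379, -0.0]
ft_force: [0.4, -0.6, 0.6]
opening: 85.4
grasp_force: 0.0
```

```bash
python3 - <<'E'
from h import *
np.set_printoptions(precision=2,suppress=True)
Rt,t,s=pose();print(t,np.degrees(np.arctan2(Rt[1,1],Rt[0,1])),s['time_s'],s['joint_pos'])
im=robot.capture('wrist')[:,:,::-1].copy()
C=cam('wrist',(Rt,t));print(C[0]@C[1]);print("pred bar",proj(C,np.array([496.5,21.5,314])),proj(C,np.array([516.3,41.3,314])),proj(C,np.array([476.7,1.7,314])))
cv2.imwrite('pics/w1.png',im)
E
```

```text
[494.2   20.25 391.47] -45.517866464618365 3.225 [-0.05  0.12  1.5   0.    1.53  0.74]
[[   164.96   -301.6    -299.72  99343.73]
 [  -266.95   -262.23    -86.99 214342.12]
 [    -0.21     -0.21     -0.95    666.79]]
pred bar [314.54 190.51] [314.25 154.7 ] [314.81 224.06]
```

View pics/w1.png

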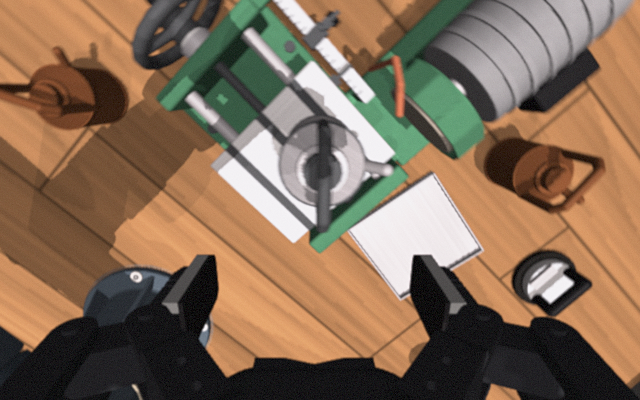

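The wrist view shows the can's handle bar vertical at u≈322 (v 118–228), about 5 mm along tool +y from the TCP. The gripper is correctly turned, so I'll shift and descend.

Emit:
{"method": "jog_arm", "body": {"series": [{"dx": 0, "dy": 0.12, "dz": 0.4, "yaw": 0, "gripper": 1}, {"dx": 0, "dy": 0, "dz": 0.6, "yaw": 0, "gripper": 1}, {"dx": 0, "dy": 0, "dz": 0.6, "yaw": 0, "gripper": 1}, {"dx": 0, "dy": 0, "dz": 0.5, "yaw": 0, "gripper": 1}, {"dx": 0, "dy": 0, "dz": 0.27, "yaw": 0, "gripper": 1}]}}

```text
time_s: 3.9
tool_pos: [496.4, 18.3, 295.3]
ee_rot: [-0.001, 0.925, 0.381, -0.001]
ft_force: [0.3, -0.8, -0.4]
opening: 85.4
grasp_force: 0.0
```

Emit:
{"method": "jog_arm", "body": {"series": [{"dx": 0, "dy": 0, "dz": 0, "yaw": 0, "gripper": 0.3}, {"dx": 0, "dy": 0, "dz": 0, "yaw": 0, "gripper": -0.2}, {"dx": 0, "dy": 0, "dz": 0, "yaw": 0, "gripper": -0.5}, {"dx": 0, "dy": 0, "dz": 0, "yaw": 0, "gripper": -1}, {"dx": 0, "dy": 0, "dz": 0, "yaw": 0, "gripper": -1}], "grip_force": 70}}

```text
time_s: 4.53
tool_pos: [497.3, 17.6, 297.2]
ee_rot: [0.0, 0.925, 0.38, 0.0]
ft_force: [0.6, -0.9, 0.2]
opening: 0.2
grasp_force: 0.0
```

Emit:
{"method": "jog_arm", "body": {"series": [{"dx": 0, "dy": 0, "dz": 0, "yaw": 0, "gripper": -1}, {"dx": 0, "dy": 0, "dz": 0, "yaw": 0, "gripper": -1}, {"dx": 0, "dy": 0, "dz": 0, "yaw": 0, "gripper": -1}, {"dx": 0, "dy": 0, "dz": 0, "yaw": 0, "gripper": -1}, {"dx": 0, "dy": 0, "dz": 0, "yaw": 0, "gripper": -1}]}}

```text
time_s: 5.15
tool_pos: [497.3, 17.7, 297.0]
ee_rot: [-0.0, 0.925, 0.38, -0.0]
ft_force: [-0.2, -0.0, 0.2]
opening: -0.1
grasp_force: 0.0
```

Fingers shut on nothing, so I'll look.

```bash
python3 - <<'E'
from h import *
np.set_printoptions(precision=1,suppress=True)
Rt,t,s=pose();print(t,s['time_s'])
w=robot.capture('wrist')[:,:,::-1]; sc=robot.capture('scene')[:,:,::-1]
C=cam('scene');print(proj(C,t),proj(C,t+[0,0,19]))
cv2.imwrite('pics/s2raw.png',sc);cv2.imwrite('pics/w2.png',w)
b=cv2.resize(sc[110:250,260:410],None,fx=3,fy=3,interpolation=cv2.INTER_CUBIC)
o=np.zeros((420,790,3),np.uint8);o[:420,:450]=b;o[:400,450:]=w[:, 150:490]
cv2.imwrite('pics/c2.png',o)
E
```

```text
[497.3  17.7 297. ] 5.15
[310.9 176.4] [310.9 172.3]
```

View pics/c2.png

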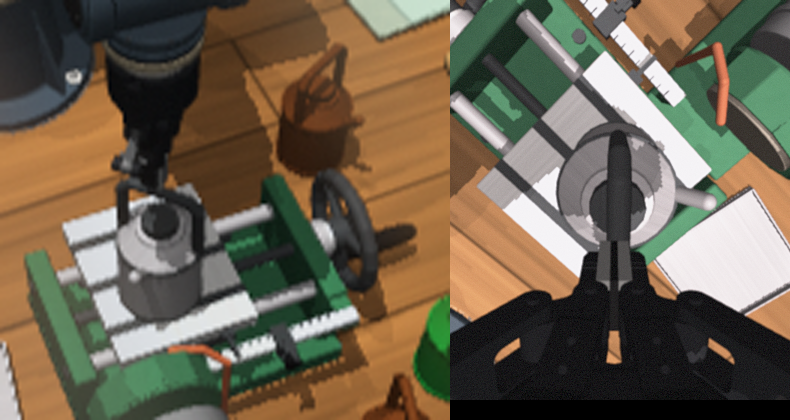

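Left: the fingertips end right behind or above the bar. Right: the bar (u≈320, v 130–240) ends at the shut fingertips. I'll triangulate the bar's two ends from all the views.

```bash
python3 - <<'E'
from h import *
from scipy.optimize import least_squares
np.set_printoptions(precision=1,suppress=True)
T=cam('top');S=cam('scene')
a=lambda u,v:((u+.5)/4.2-.5+215,(v+.5)/4.2-.5+160)
b=lambda u,v:((u+.5)/3.8-.5+200,(v+.5)/3.8-.5+150)
an=np.radians(-45.5);ty=np.array([np.cos(an),np.sin(an),0]);z=np.array([0,0,-1.]);R1=np.c_[np.cross(ty,z),ty,z]
W1=cam('wrist',(R1,np.array([494.2,20.25,391.5])));W2=cam('wrist')
F=[(T,a(352,137)),(S,b(485,105)),(W1,(322,120)),(W2,(320,132))]
N=[(T,a(428,211)),(S,b(379,80)),(W1,(322,226))]
for nm,L in(("F",F),("N",N)):
    f=lambda X:np.concatenate([proj(C,X)-p for C,p in L])
    r=least_squares(f,[496,20,300.]);print(nm,r.x,r.fun)
for z in(314,290):print(z,proj(W2,np.array([525,50,z])),proj(W2,np.array([467,-8,z])),proj(W1,np.array([525,50,z])),proj(W1,np.array([467,-8,z])))
E
```

```text
F [539.5  55.6 309.9] [-1.9 -4.4  2.5  3.4  0.5 -2.  -0.8  2.5]
N [475.1  -7.7 301.1] [-0.5 -2.1  0.1  1.8 -0.7  0.7]
314 [305.8 166.5] [307.8 315.3] [314.1 138.2] [314.9 239.8]
290 [306.9 156.8] [308.5 289.9] [314.1 134.2] [314.8 228.1]
```

```bash
python3 - <<'E'
from h import *
np.set_printoptions(precision=1,suppress=True)
T=cam('top');S=cam('scene')
an=np.radians(-45.5);ty=np.array([np.cos(an),np.sin(an),0]);z=np.array([0,0,-1.]);R1=np.c_[np.cross(ty,z),ty,z]
W1=cam('wrist',(R1,np.array([494.2,20.25,391.5])))
for X in((389.5,106.9,150),(567.5,103.4,150),(566.7,-46.3,150),(386.9,-44,150),(495,-235,14),(595,-162,14),(394,-309,14)):print(X,proj(W1,np.array(X)))
w=cv2.imread('pics/w1.png')[40:260,190:420]
w2=cv2.imread('pics/w2.png')[100:320,200:430]
o=np.hstack([cv2.resize(i,None,fx=1.7,fy=1.7*1.4,interpolation=cv2.INTER_CUBIC) for i in(w,w2)])
cv2.imwrite('pics/c3.png',o);print(o.shape)
E
```

```text
(389.5, 106.9, 150) [206.6 165.8]
(567.5, 103.4, 150) [306.8  59.7]
(566.7, -46.3, 150) [392.6 150.9]
(386.9, -44, 150) [292.  243.5]
(495, -235, 14) [415.  239.2]
(595, -162, 14) [432.3 172.9]
(394, -309, 14) [399.7 298.3]
(524, 782, 3)
```

View pics/c3.png

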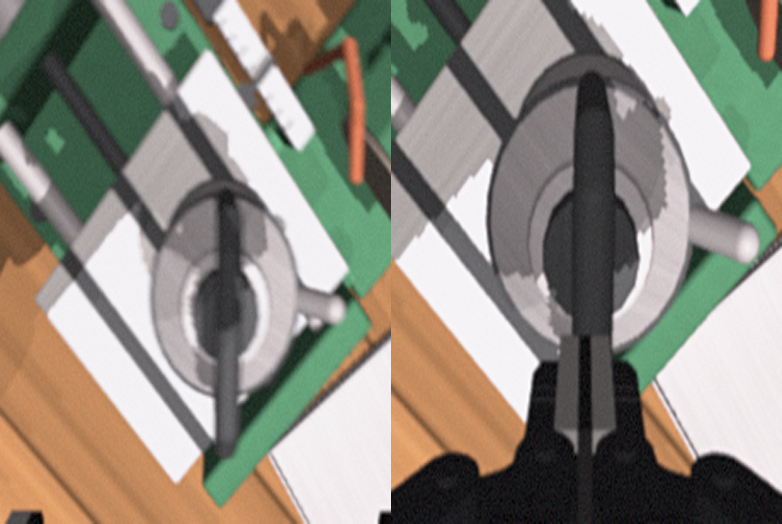

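The view shows the fingers shut above the bar, lying directly along it. Laterally they are right, so the bar is lower than I assumed. Open, go 18 mm deeper (still above the cap), and close again.

Emit:
{"method": "jog_arm", "body": {"series": [{"dx": 0, "dy": 0, "dz": -0.4, "yaw": 0, "gripper": 1}, {"dx": 0.1, "dy": 0, "dz": -0.1, "yaw": 0, "gripper": 1}, {"dx": 0, "dy": 0, "dz": 0, "yaw": 0, "gripper": 1}, {"dx": 0, "dy": 0, "dz": 0, "yaw": 0, "gripper": 1}, {"dx": 0, "dy": 0, "dz": 0.3, "yaw": 0, "gripper": 1}]}}

```text
time_s: 5.88
tool_pos: [500.4, 20.4, 304.9]
ee_rot: [0.0, 0.925, 0.38, 0.0]
ft_force: [-0.0, 0.2, 0.2]
opening: 85.2
grasp_force: 0.0
```

Emit:
{"method": "jog_arm", "body": {"series": [{"dx": 0, "dy": 0, "dz": 0.3, "yaw": 0, "gripper": 1}, {"dx": 0, "dy": 0, "dz": 0.25, "yaw": 0, "gripper": 1}, {"dx": 0, "dy": 0, "dz": 0.1, "yaw": 0, "gripper": 1}, {"dx": 0, "dy": 0, "dz": 0, "yaw": 0, "gripper": 1}, {"dx": 0, "dy": 0, "dz": 0, "yaw": 0, "gripper": 0.2}]}}

```text
time_s: 6.5
tool_pos: [500.3, 20.5, 279.4]
ee_rot: [0.0, 0.925, 0.38, 0.0]
ft_force: [0.1, -0.5, 0.5]
opening: 69.8
grasp_force: 0.0
```

Emit:
{"method": "jog_arm", "body": {"series": [{"dx": 0, "dy": 0, "dz": 0, "yaw": 0, "gripper": -0.3}, {"dx": 0, "dy": 0, "dz": 0, "yaw": 0, "gripper": -0.6}, {"dx": 0, "dy": 0, "dz": 0, "yaw": 0, "gripper": -1}, {"dx": 0, "dy": 0, "dz": 0, "yaw": 0, "gripper": -1}, {"dx": 0, "dy": 0, "dz": 0, "yaw": 0, "gripper": -1}]}}

```text
time_s: 7.12
tool_pos: [500.4, 20.4, 279.3]
ee_rot: [0.0, 0.925, 0.38, 0.0]
ft_force: [0.9, -0.2, 2.7]
opening: 9.1
grasp_force: 68.5
```

Gripped at 9 mm opening, which means it is only the bar's upper half at the pad tips. Regrip about 17 mm deeper.

Emit:
{"method": "jog_arm", "body": {"series": [{"dx": 0, "dy": 0, "dz": 0, "yaw": 0, "gripper": 0}, {"dx": 0, "dy": 0, "dz": 0, "yaw": 0, "gripper": 0}, {"dx": 0, "dy": 0, "dz": 0.1, "yaw": 0, "gripper": 0}, {"dx": 0, "dy": 0, "dz": 0.2, "yaw": 0, "gripper": 0}, {"dx": 0, "dy": 0, "dz": 0.1, "yaw": 0, "gripper": 0}]}}

```text
time_s: 7.75
tool_pos: [499.8, 20.5, 262.1]
ee_rot: [-0.0, 0.925, 0.38, -0.0]
ft_force: [0.2, -0.5, 0.9]
opening: 42.9
grasp_force: 0.0
```

Emit:
{"method": "jog_arm", "body": {"series": [{"dx": 0, "dy": 0, "dz": 0, "yaw": 0, "gripper": -0.3}, {"dx": 0, "dy": 0, "dz": 0, "yaw": 0, "gripper": -0.6}, {"dx": 0, "dy": 0, "dz": 0, "yaw": 0, "gripper": -1}, {"dx": 0, "dy": 0, "dz": 0, "yaw": 0, "gripper": -1}, {"dx": 0, "dy": 0, "dz": 0, "yaw": 0, "gripper": -1}]}}

```text
time_s: 8.38
tool_pos: [500.4, 20.4, 263.3]
ee_rot: [0.0, 0.925, 0.38, 0.0]
ft_force: [0.7, -0.9, 3.1]
opening: 10.2
grasp_force: 68.2
```

```bash
python3 - <<'E'
from h import *
np.set_printoptions(precision=1,suppress=True)
Rt,t,s=pose();print(t,s['opening'],s['grasp_force'],s['ft_force'],s['time_s'],s['joint_pos'])
w=robot.capture('wrist')[:,:,::-1]; sc=robot.capture('scene')[:,:,::-1]
C=cam('scene');print((proj(C,t)-[260,110])*3,(proj(C,t+[0,0,19])-[260,110])*3,proj(cam('wrist'),t))
b=cv2.resize(sc[110:250,260:410],None,fx=3,fy=3,interpolation=cv2.INTER_CUBIC)
o=np.zeros((420,790,3),np.uint8);o[:420,:450]=b;o[:400,450:]=w[:, 150:490]
cv2.imwrite('pics/c4.png',o)
E
```

```text
[500.4  20.4 263.3] 10.210273197289297 68.21690797805786 [ 0.7 -0.9  3.1] 8.375 [-0.1  0.2  1.7 -0.   1.2  0.7]
[156.8 222. ] [156.7 210.2] [313.5 235. ]
```

View pics/c4.png

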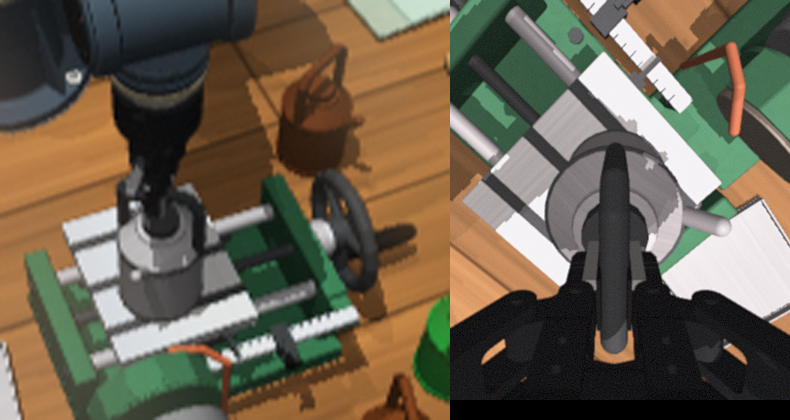

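The bar now lies between the fingers: it runs along u≈318 down to v≈350, behind the tips. Test lift.

Emit:
{"method": "jog_arm", "body": {"series": [{"dx": 0, "dy": 0, "dz": -0.1, "yaw": 0, "gripper": -1}, {"dx": 0, "dy": 0, "dz": -0.2, "yaw": 0, "gripper": -1}, {"dx": 0, "dy": 0, "dz": -0.3, "yaw": 0, "gripper": -1}, {"dx": 0, "dy": 0, "dz": -0.2, "yaw": 0, "gripper": -1}, {"dx": 0, "dy": 0, "dz": 0, "yaw": 0, "gripper": -1}]}}

```text
time_s: 9.1
tool_pos: [500.4, 20.5, 295.8]
ee_rot: [0.0, 0.925, 0.38, 0.001]
ft_force: [-0.2, 0.2, -4.7]
opening: 10.3
grasp_force: 68.2
```

```bash
python3 - <<'E'
from h import *
np.set_printoptions(precision=1,suppress=True)
Rt,t,s=pose();print(t,s['opening'],s['grasp_force'],s['ft_force'],s['torque'],s['time_s'])
w=robot.capture('wrist')[:,:,::-1]; sc=robot.capture('scene')[:,:,::-1]
b=cv2.resize(sc[110:250,260:410],None,fx=3,fy=3,interpolation=cv2.INTER_CUBIC)
o=np.zeros((420,790,3),np.uint8);o[:420,:450]=b;o[:400,450:]=w[:, 150:490]
cv2.imwrite('pics/c5.png',o)
plan([(499,-30,t[2]+8),(498,-235,t[2]+8)],[3,12],-45)
E
```

```text
[500.4  20.5 295.8] 10.253126316874258 68.22661757469177 [-0.2  0.2 -4.7] [-0.  0.  0.] 9.1
0 -0.30 +0.29 -0.07 -0.00
1 -0.30 +0.29 -0.07 -0.00
2 -0.30 +0.29 -0.07 -0.00
3 -0.30 +0.30 -0.00 -0.00
4 -0.30 +0.30 -0.00 -0.00

5 -0.30 +0.30 -0.00 -0.00
6 -0.30 +0.30 -0.00 -0.00
7 -0.30 +0.30 -0.00 -0.00
8 -0.30 +0.30 -0.00 -0.00
9 -0.30 +0.30 -0.00 -0.00

10 -0.30 +0.30 -0.00 -0.00
11 -0.30 +0.30 -0.00 -0.00
12 -0.30 +0.30 -0.00 -0.00
13 -0.30 +0.30 -0.00 -0.00
14 -0.30 +0.30 -0.00 -0.00
```

View pics/c5.png

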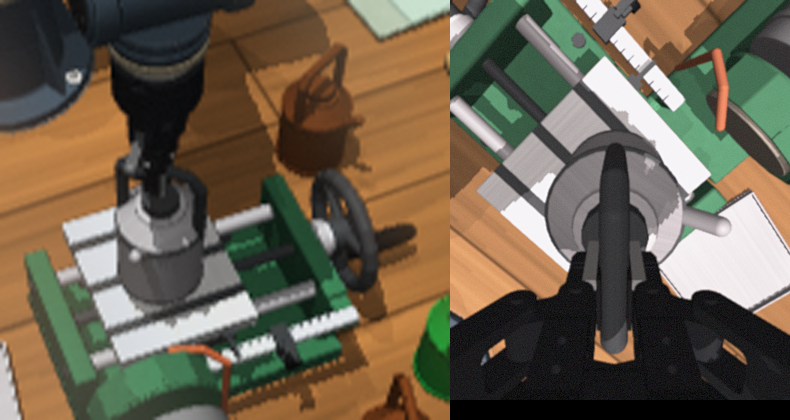

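The can hangs upright 32 mm above the table and the force reading confirms about 5 N. I'll carry it to the tray.

Emit:
{"method": "jog_arm", "body": {"series": [{"dx": -0.15, "dy": 0.15, "dz": -0.1, "yaw": 0, "gripper": -1}, {"dx": -0.3, "dy": 0.3, "dz": 0, "yaw": 0, "gripper": -1}, {"dx": -0.3, "dy": 0.3, "dz": 0, "yaw": 0, "gripper": -1}, {"dx": -0.3, "dy": 0.3, "dz": 0, "yaw": 0, "gripper": -1}, {"dx": -0.3, "dy": 0.3, "dz": 0, "yaw": 0, "gripper": -1}]}}

```text
time_s: 9.82
tool_pos: [499.6, -57.3, 298.9]
ee_rot: [-0.0, 0.925, 0.38, -0.0]
ft_force: [-0.1, 0.7, -4.6]
opening: 10.0
grasp_force: 68.2
```

Emit:
{"method": "jog_arm", "body": {"series": [{"dx": -0.3, "dy": 0.3, "dz": 0, "yaw": 0, "gripper": -1}, {"dx": -0.3, "dy": 0.3, "dz": 0, "yaw": 0, "gripper": -1}, {"dx": -0.3, "dy": 0.3, "dz": 0, "yaw": 0, "gripper": -1}, {"dx": -0.3, "dy": 0.3, "dz": 0, "yaw": 0, "gripper": -1}, {"dx": -0.3, "dy": 0.3, "dz": 0, "yaw": 0, "gripper": -1}]}}

```text
time_s: 10.45
tool_pos: [499.1, -141.9, 299.0]
ee_rot: [0.0, 0.925, 0.38, -0.0]
ft_force: [1.4, 0.8, -4.8]
opening: 10.2
grasp_force: 68.2
```

Emit:
{"method": "jog_arm", "body": {"series": [{"dx": -0.3, "dy": 0.3, "dz": 0, "yaw": 0, "gripper": -1}, {"dx": -0.3, "dy": 0.3, "dz": 0, "yaw": 0, "gripper": -1}, {"dx": -0.3, "dy": 0.3, "dz": 0, "yaw": 0, "gripper": -1}, {"dx": -0.3, "dy": 0.3, "dz": 0, "yaw": 0, "gripper": -1}, {"dx": -0.3, "dy": 0.3, "dz": 0, "yaw": 0, "gripper": -1}]}}

```text
time_s: 11.08
tool_pos: [498.6, -226.7, 299.0]
ee_rot: [-0.0, 0.925, 0.38, -0.0]
ft_force: [0.4, 0.5, -4.7]
opening: 10.1
grasp_force: 68.2
```

Emit:
{"method": "jog_arm", "body": {"series": [{"dx": -0.15, "dy": 0.15, "dz": 0, "yaw": 0, "gripper": -1}, {"dx": 0, "dy": 0, "dz": 0.3, "yaw": 0, "gripper": -1}, {"dx": 0, "dy": 0, "dz": 0.5, "yaw": 0, "gripper": -1}, {"dx": 0, "dy": 0, "dz": 0.5, "yaw": 0, "gripper": -1}, {"dx": 0, "dy": 0, "dz": 0.5, "yaw": 0, "gripper": -1}]}}

```text
time_s: 11.7
tool_pos: [498.4, -233.3, 225.6]
ee_rot: [-0.0, 0.925, 0.38, -0.0]
ft_force: [0.9, 0.1, -5.1]
opening: 10.2
grasp_force: 68.2
```

Emit:
{"method": "jog_arm", "body": {"series": [{"dx": 0, "dy": 0, "dz": 0.5, "yaw": 0, "gripper": -1}, {"dx": 0, "dy": 0, "dz": 0.5, "yaw": 0, "gripper": -1}, {"dx": 0, "dy": 0, "dz": 0.5, "yaw": 0, "gripper": -1}, {"dx": 0, "dy": 0, "dz": 0.3, "yaw": 0, "gripper": -1}, {"dx": 0, "dy": 0, "dz": 0, "yaw": 0, "gripper": -1}]}}

```text
time_s: 12.32
tool_pos: [498.2, -233.6, 154.2]
ee_rot: [-0.001, 0.925, 0.38, -0.001]
ft_force: [-0.1, 0.1, -4.4]
opening: 9.8
grasp_force: 68.3
```

```bash
python3 - <<'E'
from h import *
np.set_printoptions(precision=1,suppress=True)
Rt,t,s=pose();print(t,s['opening'],s['ft_force'],s['time_s'])
T=cam('top');cv2.imwrite('pics/t6.png',robot.capture('top')[:,:,::-1]);cv2.imwrite('pics/s6.png',robot.capture('scene')[:,:,::-1])
E
```

```text
[ 498.2 -233.6  154.2] 9.786395671889878 [-0.1  0.1 -4.4] 12.325
```

Emit:
{"method": "jog_arm", "body": {"series": [{"dx": 0, "dy": 0, "dz": 0.3, "yaw": 0, "gripper": -1}, {"dx": 0, "dy": 0, "dz": 0.25, "yaw": 0, "gripper": -1}, {"dx": 0, "dy": 0, "dz": 0.15, "yaw": 0, "gripper": -1}, {"dx": 0, "dy": 0, "dz": 0.05, "yaw": 0, "gripper": -1}, {"dx": 0, "dy": 0, "dz": 0, "yaw": 0, "gripper": -1}]}}

```text
time_s: 13.05
tool_pos: [498.6, -234.1, 125.0]
ee_rot: [-0.0, 0.925, 0.38, -0.0]
ft_force: [-0.4, 0.5, -4.5]
opening: 9.8
grasp_force: 68.3
```

Emit:
{"method": "jog_arm", "body": {"series": [{"dx": 0, "dy": 0, "dz": 0.04, "yaw": 0, "gripper": -1}, {"dx": 0, "dy": 0, "dz": 0.04, "yaw": 0, "gripper": -1}, {"dx": 0, "dy": 0, "dz": 0.04, "yaw": 0, "gripper": -1}, {"dx": 0, "dy": 0, "dz": 0, "yaw": 0, "gripper": -1}, {"dx": 0, "dy": 0, "dz": 0, "yaw": 0, "gripper": -1}]}}

```text
time_s: 13.68
tool_pos: [498.6, -234.1, 120.2]
ee_rot: [0.0, 0.925, 0.38, 0.0]
ft_force: [0.1, -0.2, -4.8]
opening: 10.4
grasp_force: 68.3
```

Emit:
{"method": "jog_arm", "body": {"series": [{"dx": 0, "dy": 0, "dz": 0.04, "yaw": 0, "gripper": -1}, {"dx": 0, "dy": 0, "dz": 0.03, "yaw": 0, "gripper": -1}, {"dx": 0, "dy": 0, "dz": 0.03, "yaw": 0, "gripper": -1}, {"dx": 0, "dy": 0, "dz": 0, "yaw": 0, "gripper": -1}, {"dx": 0, "dy": 0, "dz": 0, "yaw": 0, "gripper": -1}]}}

```text
time_s: 14.3
tool_pos: [498.7, -234.2, 116.3]
ee_rot: [0.0, 0.925, 0.38, 0.0]
ft_force: [0.6, 0.1, -2.9]
opening: 10.1
grasp_force: 68.5
```

Emit:
{"method": "jog_arm", "body": {"series": [{"dx": 0, "dy": 0, "dz": 0.02, "yaw": 0, "gripper": -1}, {"dx": 0, "dy": 0, "dz": 0, "yaw": 0, "gripper": -1}, {"dx": 0, "dy": 0, "dz": 0, "yaw": 0, "gripper": -1}, {"dx": 0, "dy": 0, "dz": 0, "yaw": 0, "gripper": -1}, {"dx": 0, "dy": 0, "dz": 0, "yaw": 0, "gripper": -1}]}}

```text
time_s: 14.92
tool_pos: [499.2, -234.6, 116.1]
ee_rot: [0.001, 0.925, 0.38, 0.001]
ft_force: [-0.2, -1.6, 4.6]
opening: 10.0
grasp_force: 69.3
```

The can is standing, so I release it and retreat straight up.

Emit:
{"method": "jog_arm", "body": {"series": [{"dx": 0, "dy": 0, "dz": 0, "yaw": 0, "gripper": 0}, {"dx": 0, "dy": 0, "dz": 0, "yaw": 0, "gripper": 0.4}, {"dx": 0, "dy": 0, "dz": 0, "yaw": 0, "gripper": 0.5}, {"dx": 0, "dy": 0, "dz": 0, "yaw": 0, "gripper": 0.5}, {"dx": 0, "dy": 0, "dz": -0.1, "yaw": 0, "gripper": 0.5}]}}

```text
time_s: 15.55
tool_pos: [498.4, -234.0, 119.3]
ee_rot: [-0.0, 0.925, 0.38, -0.0]
ft_force: [-0.6, -0.1, -0.2]
opening: 64.0
grasp_force: 0.0
```

Emit:
{"method": "jog_arm", "body": {"series": [{"dx": 0, "dy": 0, "dz": -0.4, "yaw": 0, "gripper": 0.5}, {"dx": 0, "dy": 0, "dz": -0.7, "yaw": 0, "gripper": 1}, {"dx": 0, "dy": 0, "dz": -1, "yaw": 0, "gripper": 1}, {"dx": 0, "dy": 0, "dz": -1, "yaw": 0, "gripper": 1}, {"dx": 0, "dy": 0, "dz": -0.8, "yaw": 0, "gripper": 1}]}}

```text
time_s: 16.18
tool_pos: [498.7, -234.1, 278.4]
ee_rot: [0.001, 0.925, 0.38, 0.001]
ft_force: [-0.8, 0.8, 0.6]
opening: 85.3
grasp_force: 0.0
```

```bash
python3 - <<'E'
from h import *
np.set_printoptions(precision=2,suppress=True)
Rt,t,s=pose();print(t,s['ft_force'],s['time_s'],s['joint_pos'])
cv2.imwrite('pics/t7.png',robot.capture('top')[:,:,::-1]);cv2.imwrite('pics/s7.png',robot.capture('scene')[:,:,::-1]);cv2.imwrite('pics/w7.png',robot.capture('wrist')[:,:,::-1])
# wheel direction check: crank bar ends in top & scene
T=cam('top');S=cam('scene')
a=lambda u,v:((u+.5)/4.2-.5+215,(v+.5)/4.2-.5+160)
b=lambda u,v:((u+.5)/3.8-.5+200,(v+.5)/3.8-.5+150)
for z in(42,100):print(z,"crank x,y",atz(T,a(37,237),z),atz(T,a(105,235),z),atz(S,b(753,142),z),"wheel",atz(T,a(132,225),z))
for n,p in(("wheel near x edge",(132,302)),("far",(132,147))):print(n,atz(T,a(*p),100))
for w in ((477,y,z) for y in(264,325,357) for z in(42,)):print(w,(proj(T,np.array(w))-[215,160])*4.2,(proj(S,np.array(w))-[200,150])*3.8)
for w in ((482,264,100),(482,264,172)):print(w,(proj(S,np.array(w))-[200,150])*3.8)
E
```

```text
[ 498.68 -234.14  278.45] [-0.77  0.77  0.57] 16.175 [-0.52  0.29  1.56 -0.    1.3   0.27]
42 crank x,y [479.24 351.95  42.  ] [480.8  288.15  42.  ] [484.12 353.06  42.  ] wheel [490.13 263.    42.  ]
100 crank x,y [472.58 338.62 100.  ] [474.08 277.38 100.  ] [515.78 323.44 100.  ] wheel [483.04 253.24 100.  ]
wheel near x edge [413.59 251.71 100.  ]
far [554.54 254.82 100.  ]
(477, 264, 42) [129.02 237.29] [662.58 165.87]
(477, 325, 42) [ 64.05 237.62] [721.2 144.5]
(477, 357, 42) [ 29.95 237.8 ] [751.51 133.45]
(482, 264, 100) [673.6  133.26]
(482, 264, 172) [685.01  83.72]
```

```bash
python3 - <<'E'
from h import *
im=cv2.imread('pics/t7.png');g=im.sum(2)//3
print('cols',list(range(256,312)))
for r in range(179,189): print(r,' '.join('%3d'%v for v in g[r,256:312]))
print(robot.get_calibration('top')['tvec'])
plan([(498.7,-234,320),(500,100,340),(483,322,240)],[2,8,5],0)
E
```

```text
cols [256, 257, 258, 259, 260, 261, 262, 263, 264, 265, 266, 267, 268, 269, 270, 271, 272, 273, 274, 275, 276, 277, 278, 279, 280, 281, 282, 283, 284, 285, 286, 287, 288, 289, 290, 291, 292, 293, 294, 295, 296, 297, 298, 299, 300, 301, 302, 303, 304, 305, 306, 307, 308, 309, 310, 311]
179 109 110 105 107 107 109 106 106 107 107 109 107 109 109 107 108 112 108 110 106 106 105 108 105  94  90  92 102 112 109 110 113 108 112 113 110 112 115 117 105  81  77  80  82  81  76  66  61  73  77  79  77  72  77  77  72
180 113 109 112 130 129 120 124 121 122 124 121 123 121 122 125 121 114 116 110 112 112 117 116  99  88  90  80  97 104 107 108 109 109 109 102 100 106  99 107  94  75  74  76  74  82  74  63  59  72  75  75  73  75  75  76  77
181 119 111 141 186 198 182 181 182 183 180 180 182 180 178 182 173 162 163 162 162 164 166 151 107  94  91  87 123 152 150 149 146 150 150 142 128 129 122  95  91 104 111 113 108 114 117 108 105 113 112 112 101  76  80  78  75
182 112 110 152 207 224 222 221 223 224 220 223 221 221 220 221 224 222 222 225 225 225 228 194 109  94 102  91 146 209 225 224 22
[... 1206 characters left out ...]
 57  43  43  63  85  96  99 102
188  76  77  94 108 110 109 114  98  71  83  83  82  84  82  78  85  83  79  80  79  84  83  86  81  86  82  94 111 104 131 153 150 148 148 148 145 145 140 137 129 133 137 134 132 129 131 128 122 124 122 119 126 134 143 136 128
[  16.41811768  548.26315458 1411.59373292]
0 -0.00 -0.01 -0.53 -0.50
1 +0.00 -0.01 -0.53 -0.50
2 +0.81 -0.66 -0.06 -0.50
3 +0.84 -0.61 -0.06 -0.50
4 +0.88 -0.57 -0.06 -0.50

5 +0.90 -0.52 -0.06 -0.50
6 +0.93 -0.47 -0.06 -0.50
7 +0.95 -0.42 -0.06 -0.50
8 +0.97 -0.37 -0.06 -0.50
9 +0.99 -0.32 -0.06 -0.50

10 +1.05 -0.37 +0.50 -0.50
11 +1.07 -0.32 +0.50 -0.50
12 +1.08 -0.26 +0.50 -0.50
13 +1.09 -0.20 +0.50 -0.50
14 +1.10 -0.14 +0.50 -0.50
```

```bash
python3 - <<'E'
from h import *
plan([(498.7,-234,320),(500,60,340),(483,322,250)],[2,10,8],0)
E
```

```text
0 -0.00 -0.01 -0.53 -0.38
1 +0.00 -0.01 -0.53 -0.38
2 +0.56 -0.48 -0.05 -0.38
3 +0.58 -0.46 -0.05 -0.38
4 +0.59 -0.43 -0.05 -0.38

5 +0.61 -0.41 -0.05 -0.38
6 +0.63 -0.38 -0.05 -0.38
7 +0.64 -0.36 -0.05 -0.38
8 +0.66 -0.33 -0.05 -0.38
9 +0.67 -0.31 -0.05 -0.38

10 +0.68 -0.28 -0.05 -0.38
11 +0.69 -0.25 -0.05 -0.38
12 +0.76 -0.31 +0.28 -0.38
13 +0.77 -0.28 +0.28 -0.38
14 +0.78 -0.24 +0.28 -0.38

15 +0.79 -0.21 +0.28 -0.38
16 +0.80 -0.18 +0.28 -0.38
17 +0.81 -0.15 +0.28 -0.38
18 +0.81 -0.12 +0.28 -0.38
19 +0.82 -0.09 +0.28 -0.38
```

Emit:
{"method": "jog_arm", "body": {"series": [{"dx": 0, "dy": 0, "dz": -0.53, "yaw": -0.38, "gripper": 1}, {"dx": 0, "dy": 0, "dz": -0.53, "yaw": -0.38, "gripper": 1}, {"dx": 0.56, "dy": -0.48, "dz": -0.05, "yaw": -0.38, "gripper": 1}, {"dx": 0.58, "dy": -0.46, "dz": -0.05, "yaw": -0.38, "gripper": 1}, {"dx": 0.59, "dy": -0.43, "dz": -0.05, "yaw": -0.38, "gripper": 1}]}}

```text
time_s: 16.95
tool_pos: [498.3, -144.8, 323.2]
ee_rot: [-0.001, 0.882, 0.47, -0.0]
ft_force: [0.5, 0.2, 0.3]
opening: 85.4
grasp_force: 0.0
```

Emit:
{"method": "jog_arm", "body": {"series": [{"dx": 0.61, "dy": -0.41, "dz": -0.05, "yaw": -0.38, "gripper": 1}, {"dx": 0.63, "dy": -0.38, "dz": -0.05, "yaw": -0.38, "gripper": 1}, {"dx": 0.64, "dy": -0.36, "dz": -0.05, "yaw": -0.38, "gripper": 1}, {"dx": 0.66, "dy": -0.33, "dz": -0.05, "yaw": -0.38, "gripper": 1}, {"dx": 0.67, "dy": -0.31, "dz": -0.05, "yaw": -0.38, "gripper": 1}]}}

```text
time_s: 17.58
tool_pos: [498.9, 2.5, 333.2]
ee_rot: [-0.0, 0.831, 0.556, -0.001]
ft_force: [-0.2, -1.0, 0.1]
opening: 85.5
grasp_force: 0.0
```

Emit:
{"method": "jog_arm", "body": {"series": [{"dx": 0.68, "dy": -0.28, "dz": -0.05, "yaw": -0.38, "gripper": 1}, {"dx": 0.69, "dy": -0.25, "dz": -0.05, "yaw": -0.38, "gripper": 1}, {"dx": 0.76, "dy": -0.31, "dz": 0.28, "yaw": -0.38, "gripper": 1}, {"dx": 0.77, "dy": -0.28, "dz": 0.28, "yaw": -0.38, "gripper": 1}, {"dx": 0.78, "dy": -0.24, "dz": 0.28, "yaw": -0.38, "gripper": 1}]}}

```text
time_s: 18.2
tool_pos: [492.1, 159.2, 303.2]
ee_rot: [-0.0, 0.772, 0.636, -0.001]
ft_force: [-0.2, -0.7, 0.1]
opening: 85.4
grasp_force: 0.0
```

Emit:
{"method": "jog_arm", "body": {"series": [{"dx": 0.79, "dy": -0.21, "dz": 0.28, "yaw": -0.38, "gripper": 1}, {"dx": 0.8, "dy": -0.18, "dz": 0.28, "yaw": -0.38, "gripper": 1}, {"dx": 0.81, "dy": -0.15, "dz": 0.28, "yaw": -0.38, "gripper": 1}, {"dx": 0.81, "dy": -0.12, "dz": 0.28, "yaw": -0.38, "gripper": 1}, {"dx": 0.82, "dy": -0.09, "dz": 0.28, "yaw": -0.38, "gripper": 1}]}}

```text
time_s: 18.82
tool_pos: [480.8, 322.9, 247.1]
ee_rot: [-0.0, 0.705, 0.709, -0.001]
ft_force: [-0.1, -0.2, 0.2]
opening: 85.3
grasp_force: 0.0
```

```bash
python3 - <<'E'
from h import *
np.set_printoptions(precision=2,suppress=True)
Rt,t,s=pose();print(t,np.degrees(np.arctan2(Rt[1,1],Rt[0,1])),s['ft_force'],s['time_s'],s['joint_pos'])
im=robot.capture('wrist')[:,:,::-1];cv2.imwrite('pics/w8.png',im)
T=robot.capture('top')[:,:,::-1];cv2.imwrite('pics/t8.png',T)
C=cam('wrist',(Rt,t))
for p in((482,321,42),(482,352.5,42),(484,260,28),(484,260,172),(412,260,100),(556,260,100)):print(p,proj(C,np.array(p,float)))
o=np.zeros((400,800,3),np.uint8);o[:,:640]=im
o[:,640:]=cv2.resize(T[165:265,215:255],None,fx=4,fy=4,interpolation=cv2.INTER_CUBIC)
cv2.imwrite('pics/c8.png',o)
E
```

```text
[480.79 322.88 247.1 ] 0.32472939614808405 [-0.08 -0.16  0.17] 18.825 [ 0.51  0.37  1.52 -0.    1.25  0.51]
(482, 321, 42) [315.19 162.4 ]
(482, 352.5, 42) [315.4  134.68]
(484, 260, 28) [316.41 208.42]
(484, 260, 172) [317.48 267.27]
(412, 260, 100) [247.21 231.5 ]
(556, 260, 100) [386.46 232.37]
```

View pics/c8.png

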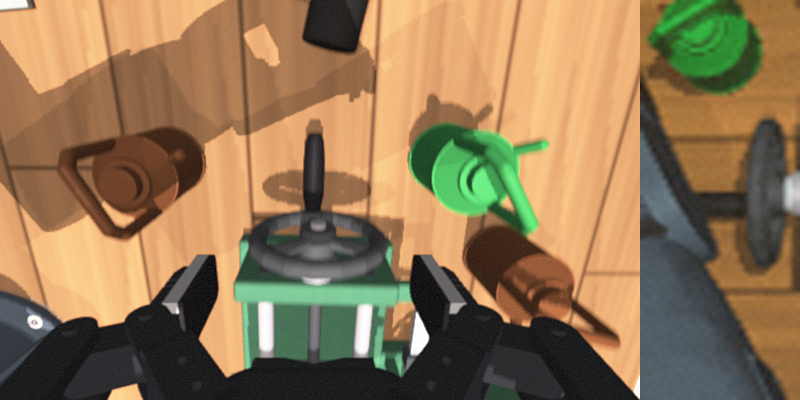

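The wrist view shows the crank handle at the bottom, with its free end at (315,135) exactly where predicted and the wheel rim from u 250 to 388. The gripper is centred over it, so I descend and close gently.

Emit:
{"method": "jog_arm", "body": {"series": [{"dx": 0, "dy": 0, "dz": 0.7, "yaw": 0, "gripper": 1}, {"dx": 0, "dy": 0, "dz": 1, "yaw": 0, "gripper": 1}, {"dx": 0, "dy": 0, "dz": 1, "yaw": 0, "gripper": 1}, {"dx": 0, "dy": 0, "dz": 1, "yaw": 0, "gripper": 1}, {"dx": 0, "dy": 0, "dz": 0.7, "yaw": 0, "gripper": 1}]}}

```text
time_s: 19.55
tool_pos: [480.7, 320.9, 70.3]
ee_rot: [-0.0, 0.706, 0.708, -0.001]
ft_force: [0.5, 0.8, 0.3]
opening: 85.3
grasp_force: 0.0
```

Emit:
{"method": "jog_arm", "body": {"series": [{"dx": 0, "dy": 0, "dz": 0.5, "yaw": 0, "gripper": 1}, {"dx": 0, "dy": 0, "dz": 0.4, "yaw": 0, "gripper": 1}, {"dx": 0, "dy": 0, "dz": 0.2, "yaw": 0, "gripper": 1}, {"dx": 0, "dy": 0, "dz": 0, "yaw": 0, "gripper": 1}, {"dx": 0, "dy": 0, "dz": 0, "yaw": 0, "gripper": 0.3}]}}

```text
time_s: 20.18
tool_pos: [481.8, 322.2, 28.9]
ee_rot: [0.0, 0.706, 0.709, 0.001]
ft_force: [-0.4, -0.2, -1.0]
opening: 69.4
grasp_force: 0.0
```

Emit:
{"method": "jog_arm", "body": {"series": [{"dx": 0, "dy": 0, "dz": 0, "yaw": 0, "gripper": 0}, {"dx": 0, "dy": 0, "dz": 0, "yaw": 0, "gripper": -0.3}, {"dx": 0, "dy": 0, "dz": 0, "yaw": 0, "gripper": -0.6}, {"dx": 0, "dy": 0, "dz": 0, "yaw": 0, "gripper": -1}, {"dx": 0, "dy": 0, "dz": 0, "yaw": 0, "gripper": -1}], "grip_force": 30}}

```text
time_s: 20.8
tool_pos: [481.7, 322.1, 28.7]
ee_rot: [0.0, 0.706, 0.709, 0.0]
ft_force: [-1.0, -2.2, 4.9]
opening: 0.1
grasp_force: 2.5
```

The fingers shut on top of the bar, and the upward force confirms it. This matches the can: the real tips sit about 26 mm above the reported TCP. Open and go about 28 mm deeper, in steps.

Emit:
{"method": "jog_arm", "body": {"series": [{"dx": 0, "dy": 0, "dz": -0.3, "yaw": 0, "gripper": 0.2}, {"dx": 0, "dy": 0, "dz": 0, "yaw": 0, "gripper": 0.3}, {"dx": 0, "dy": 0, "dz": 0, "yaw": 0, "gripper": 0.3}, {"dx": 0, "dy": 0, "dz": 0.3, "yaw": 0, "gripper": 0.3}, {"dx": 0, "dy": 0, "dz": 0.3, "yaw": 0, "gripper": 0.3}]}}

```text
time_s: 21.42
tool_pos: [481.1, 321.9, 14.9]
ee_rot: [-0.0, 0.706, 0.709, -0.0]
ft_force: [0.4, -0.5, 0.2]
opening: 55.8
grasp_force: 0.0
```

Emit:
{"method": "jog_arm", "body": {"series": [{"dx": 0, "dy": 0, "dz": 0.2, "yaw": 0, "gripper": 0.3}, {"dx": 0, "dy": 0, "dz": 0.15, "yaw": 0, "gripper": 0.3}, {"dx": 0, "dy": 0, "dz": 0.05, "yaw": 0, "gripper": 0.3}, {"dx": 0, "dy": 0, "dz": 0, "yaw": 0, "gripper": 0.3}, {"dx": 0, "dy": 0, "dz": 0, "yaw": 0, "gripper": 0.3}]}}

```text
time_s: 22.05
tool_pos: [481.6, 322.2, 0.5]
ee_rot: [0.0, 0.706, 0.709, 0.0]
ft_force: [0.4, -0.4, 0.1]
opening: 55.5
grasp_force: 0.0
```

Emit:
{"method": "jog_arm", "body": {"series": [{"dx": 0, "dy": 0, "dz": 0, "yaw": 0, "gripper": 0}, {"dx": 0, "dy": 0, "dz": 0, "yaw": 0, "gripper": -0.3}, {"dx": 0, "dy": 0, "dz": 0, "yaw": 0, "gripper": -0.6}, {"dx": 0, "dy": 0, "dz": 0, "yaw": 0, "gripper": -1}, {"dx": 0, "dy": 0, "dz": 0, "yaw": 0, "gripper": -1}], "grip_force": 40}}

```text
time_s: 22.68
tool_pos: [481.5, 322.1, 0.3]
ee_rot: [-0.0, 0.706, 0.709, 0.0]
ft_force: [-1.9, 0.1, 2.9]
opening: 22.4
grasp_force: 39.0
```

Gripped at 22.4 mm. Turn the first 100°, in 20° chords, and check the forces.

Emit:
{"method": "jog_arm", "body": {"series": [{"dx": 0, "dy": 0.5, "dz": -0.06, "yaw": 0, "gripper": -1}, {"dx": 0, "dy": 0.45, "dz": -0.23, "yaw": 0, "gripper": -1}, {"dx": 0, "dy": 0.34, "dz": -0.37, "yaw": 0, "gripper": -1}, {"dx": 0, "dy": 0.2, "dz": -0.46, "yaw": 0, "gripper": -1}, {"dx": 0, "dy": 0.03, "dz": -0.5, "yaw": 0, "gripper": -1}]}}

```text
time_s: 23.3
tool_pos: [544.2, 320.5, 64.7]
ee_rot: [0.001, 0.706, 0.708, 0.0]
ft_force: [3.2, -8.6, -5.3]
opening: 22.7
grasp_force: 42.3
```

Emit:
{"method": "jog_arm", "body": {"series": [{"dx": 0, "dy": 0, "dz": 0, "yaw": 0, "gripper": -1}, {"dx": 0, "dy": 0, "dz": 0, "yaw": 0, "gripper": -1}, {"dx": 0, "dy": 0, "dz": 0, "yaw": 0, "gripper": -1}, {"dx": 0, "dy": 0, "dz": 0, "yaw": 0, "gripper": -1}, {"dx": 0, "dy": 0, "dz": 0, "yaw": 0, "gripper": -1}]}}

```text
time_s: 23.92
tool_pos: [544.0, 320.6, 65.4]
ee_rot: [0.002, 0.706, 0.709, 0.0]
ft_force: [7.3, -11.3, 3.6]
opening: 22.3
grasp_force: 43.1
```

The forces are small and fit about 1.5° of grinder yaw, so I'll add a slight y compensation. Continue.

Emit:
{"method": "jog_arm", "body": {"series": [{"dx": -0.03, "dy": -0.12, "dz": -0.48, "yaw": 0, "gripper": -1}, {"dx": 0.01, "dy": -0.3, "dz": -0.4, "yaw": 0, "gripper": -1}, {"dx": 0.01, "dy": -0.42, "dz": -0.27, "yaw": 0, "gripper": -1}, {"dx": 0.01, "dy": -0.49, "dz": -0.11, "yaw": 0, "gripper": -1}, {"dx": 0.01, "dy": -0.5, "dz": 0.06, "yaw": 0, "gripper": -1}]}}

```text
time_s: 24.55
tool_pos: [469.5, 322.4, 114.0]
ee_rot: [0.001, 0.706, 0.709, 0.001]
ft_force: [9.5, 2.3, -13.2]
opening: 22.4
grasp_force: 41.7
```

Emit:
{"method": "jog_arm", "body": {"series": [{"dx": 0.01, "dy": -0.45, "dz": 0.23, "yaw": 0, "gripper": -1}, {"dx": 0.01, "dy": -0.34, "dz": 0.37, "yaw": 0, "gripper": -1}, {"dx": 0.01, "dy": -0.2, "dz": 0.46, "yaw": 0, "gripper": -1}, {"dx": 0, "dy": -0.03, "dz": 0.5, "yaw": 0, "gripper": -1}, {"dx": 0, "dy": 0, "dz": 0, "yaw": 0, "gripper": -1}]}}

```text
time_s: 25.18
tool_pos: [429.1, 323.4, 49.9]
ee_rot: [0.001, 0.706, 0.709, 0.001]
ft_force: [7.4, -1.4, -3.9]
opening: 22.8
grasp_force: 42.8
```

Emit:
{"method": "jog_arm", "body": {"series": [{"dx": 0, "dy": 0.18, "dz": 0.48, "yaw": 0, "gripper": -1}, {"dx": -0.01, "dy": 0.3, "dz": 0.4, "yaw": 0, "gripper": -1}, {"dx": -0.01, "dy": 0.42, "dz": 0.27, "yaw": 0, "gripper": -1}, {"dx": -0.01, "dy": 0.49, "dz": 0.11, "yaw": 0, "gripper": -1}, {"dx": -0.01, "dy": 0.5, "dz": -0.06, "yaw": 0, "gripper": -1}]}}

```text
time_s: 25.8
tool_pos: [503.1, 321.5, 2.1]
ee_rot: [-0.001, 0.706, 0.709, -0.002]
ft_force: [-11.5, -4.6, 22.0]
opening: 22.6
grasp_force: 46.1
```

Emit:
{"method": "jog_arm", "body": {"series": [{"dx": -0.01, "dy": 0.45, "dz": -0.23, "yaw": 0, "gripper": -1}, {"dx": -0.01, "dy": 0.34, "dz": -0.37, "yaw": 0, "gripper": -1}, {"dx": -0.01, "dy": 0.2, "dz": -0.46, "yaw": 0, "gripper": -1}, {"dx": 0, "dy": 0.03, "dz": -0.5, "yaw": 0, "gripper": -1}, {"dx": 0, "dy": 0, "dz": 0, "yaw": 0, "gripper": -1}]}}

```text
time_s: 26.42
tool_pos: [544.0, 320.5, 66.3]
ee_rot: [0.0, 0.706, 0.709, -0.001]
ft_force: [-2.8, -5.7, 1.6]
opening: 22.5
grasp_force: 43.6
```

Emit:
{"method": "jog_arm", "body": {"series": [{"dx": 0, "dy": -0.15, "dz": -0.48, "yaw": 0, "gripper": -1}, {"dx": 0.01, "dy": -0.3, "dz": -0.4, "yaw": 0, "gripper": -1}, {"dx": 0.01, "dy": -0.42, "dz": -0.27, "yaw": 0, "gripper": -1}, {"dx": 0.01, "dy": -0.49, "dz": -0.11, "yaw": 0, "gripper": -1}, {"dx": 0.01, "dy": -0.5, "dz": 0.06, "yaw": 0, "gripper": -1}]}}

```text
time_s: 27.05
tool_pos: [470.0, 322.4, 114.2]
ee_rot: [0.001, 0.705, 0.709, 0.001]
ft_force: [9.3, -0.1, -18.7]
opening: 23.0
grasp_force: 41.6
```

```bash
cat > gap.py <<'E'
from h import *
im=robot.capture('top')[:,:,::-1].astype(int);cv2.imwrite('pics/tg.png',im)
g=im.sum(2)//3
print(robot.read_state()['time_s'])
for r in (182,183,184,187): print(r,' '.join('%3d'%v for v in g[r,270:302]))
E
python3 gap.py
```

```text
27.1
182 215 217 217 216 219 220 219 221 190 104  91  97  96  96  97 162 221 220 222 218 219 221 221 221 221 219 210 188 189 190 190 190
183 214 212 209 215 214 213 212 213 183 103  93  97  98  98  95 161 220 211 209 217 209 207 218 214 213 217 214 216 217 216 217 216
184 209 191 186 209 205 207 192 189 186 100  96  97  93  96  94 160 221 199 191 213 190 187 212 212 216 213 211 211 211 214 212 209
187 114 110 105  93  70  84  92  87  84  77  71  58  66  86  93  90  96 101 107 108 101 105 109 106 103 102  91  73  70  69  83  88[ WARN:0@2.148] global loadsave.cpp:1063 imwrite_ Unsupported depth image for selected encoder is fallbacked to CV_8U.
```

Emit:
{"method": "jog_arm", "body": {"series": [{"dx": 0.01, "dy": -0.45, "dz": 0.23, "yaw": 0, "gripper": -1}, {"dx": 0.01, "dy": -0.34, "dz": 0.37, "yaw": 0, "gripper": -1}, {"dx": 0.01, "dy": -0.2, "dz": 0.46, "yaw": 0, "gripper": -1}, {"dx": 0, "dy": -0.03, "dz": 0.5, "yaw": 0, "gripper": -1}, {"dx": 0, "dy": 0.17, "dz": 0.48, "yaw": 0, "gripper": -1}]}}

```text
time_s: 27.72
tool_pos: [434.9, 323.3, 31.6]
ee_rot: [-0.0, 0.705, 0.709, -0.001]
ft_force: [2.1, -6.6, 5.2]
opening: 22.7
grasp_force: 44.2
```

Emit:
{"method": "jog_arm", "body": {"series": [{"dx": -0.01, "dy": 0.3, "dz": 0.4, "yaw": 0, "gripper": -1}, {"dx": -0.01, "dy": 0.42, "dz": 0.27, "yaw": 0, "gripper": -1}, {"dx": -0.01, "dy": 0.49, "dz": 0.11, "yaw": 0, "gripper": -1}, {"dx": 0, "dy": 0, "dz": 0, "yaw": 0, "gripper": -1}, {"dx": 0, "dy": 0, "dz": 0, "yaw": 0, "gripper": -1}]}}

```text
time_s: 28.35
tool_pos: [484.7, 322.0, 0.4]
ee_rot: [0.0, 0.706, 0.709, -0.0]
ft_force: [2.3, -4.9, -6.4]
opening: 22.6
grasp_force: 43.0
```

```bash
sed -i 's/\[:,:,::-1\].astype(int);.*/[:,:,::-1].astype(int)/' gap.py; sed -i 's/(182,183,184,187)/range(177,193)/' gap.py; python3 gap.py; python3 - <<'E'
from h import *
im=robot.capture('scene')[:,:,::-1];g=im.astype(int).sum(2)//3;cv2.imwrite('pics/sg.png',im)
print('scene cols 330..364')
for r in range(208,236): print(r,' '.join('%3d'%v for v in g[r,330:366]))
S=cam('scene')
for z in (140,150):
  for p in ((570,118.5,z),(590,118.5,z),(610,118.5,z)):print(p,proj(S,np.array(p,float)))
E
```

```text
28.4
177 108 107 110 109 111 109 107 102  99  85  79  89  83  74  99 114 106 109 110 110 107 110 112 109 109 109  97  76  75  77  72  73
178 109 109 106 111 108 109 105 101 102 103  97  90  97 102 108 108 111 111 108 111 108 115 112 108 112  95  77  75  82  77  72  70
179 111 109 108 107 112 106 103 103 106 105  91  93  90  96 110 114 116 110 108 114 111 111 112 111 112 101  75  82  75  82  81  71
180 121 119 112 113 112 111 113 113 113 101  89  84  88  98 104 106 109 106 108 110 105 103 102  99 100  91  73  72  75  77  78  70
181 176 172 156 161 163 160 158 165 146 108  95  91  93 120 150 144 144 149 146 148 141 125 128 128 128 127 121 113 109 112 110 112
182 217 217 222 218 219 216 220 221 191 109  93  95  87 143 206 222 218 223 222 219 219 221 222 222 225 224 213 190 192 192 191 193
183 216 213 206 214 215 219 213 216 189 104  88  85  93 143 203 218 216 210 212 215 212 210 216 216 217 217 218 216 219 218 218 217
184 214 194 187 211 209 208 194 191 190 102  91  86  92 141 197 213 221 200 190 216 193 196 216 209 218 213 212 216 213 218 213 213
185 167 166 164 167 146 146 144 158 176
[... 4756 characters left out ...]
  57  58  51  44  50  50  50  52  75  76  75  88  88  89  88  82  82  72  57  38  33  23  19  22  24  28  39  43  91  92  65  62
234  69  66  59  53  56  57  50  47  50  53  76  76  89  90  87  87  84  84  76  59  54  46  33  29  30  30  30  50  39  51  58  91  88  86  59  58
235  64  58  54  53  55  57  53  74  74  75  90  90  89  86  85  77  60  56  48  34  31  32  32  32  50  40  51  62  54  62  63  85  60  59  57  57
(570, 118.5, 140) [350.55047496 214.12411618]
(590, 118.5, 140) [353.41552128 219.28921412]
(610, 118.5, 140) [356.32757129 224.53905021]
(570, 118.5, 150) [350.80483806 212.42682612]
(590, 118.5, 150) [353.69165801 217.61351647]
(610, 118.5, 150) [356.62616704 222.88588882]
```

```bash
python3 - <<'E'
from h import *
A=cv2.imread('pics/t7.png').astype(int).sum(2)/3;B=robot.capture('top').astype(int).sum(2)/3
def edge(g,r,c0,c1): # dark->bright step, subpixel
    p=g[r,c0:c1];lo,hi=p[:2].mean(),p[-2:].mean();return c0-.5+((hi-p)/(hi-lo)).sum()
R=[189,190,191,192]
for n,g,c in(("t7",A,(281,292)),("now",B,(268,279))):
    print(n,[round(edge(g,r,*c),2) for r in R],g[190,c[0]:c[1]].astype(int))
E
```

```text
t7 [np.float64(285.03), np.float64(284.96), np.float64(285.02), np.float64(285.14)] [ 77  73  76  64 160 224 218 220 217 220 218]
now [np.float64(271.45), np.float64(271.36), np.float64(271.36), np.float64(271.41)] [ 76  70  68 119 195 215 214 215 216 214 216]
```

The table shifted 13.63 px, and the initial pointer-to-index gap was 13.6 px, so they are in line to within about 1 mm. Let go and retreat straight up.

Emit:
{"method": "jog_arm", "body": {"series": [{"dx": 0, "dy": 0, "dz": 0, "yaw": 0, "gripper": -0.2}, {"dx": 0, "dy": 0, "dz": 0, "yaw": 0, "gripper": 0.3}, {"dx": 0, "dy": 0, "dz": 0, "yaw": 0, "gripper": 0.4}, {"dx": 0, "dy": 0, "dz": 0, "yaw": 0, "gripper": 0.4}, {"dx": 0, "dy": 0, "dz": -0.2, "yaw": 0, "gripper": 0.4}]}}

```text
time_s: 29.12
tool_pos: [484.3, 322.3, 8.1]
ee_rot: [-0.0, 0.706, 0.709, -0.0]
ft_force: [-0.1, -0.4, 1.0]
opening: 59.6
grasp_force: 0.0
```

Emit:
{"method": "jog_arm", "body": {"series": [{"dx": 0, "dy": 0, "dz": -0.5, "yaw": 0, "gripper": 0.4}, {"dx": 0, "dy": 0, "dz": -1, "yaw": 0, "gripper": 0.4}, {"dx": 0, "dy": 0, "dz": -1, "yaw": 0, "gripper": 0.4}, {"dx": 0, "dy": 0, "dz": -1, "yaw": 0, "gripper": 0.4}, {"dx": 0, "dy": 0, "dz": -1, "yaw": 0, "gripper": 0.4}]}}

```text
time_s: 29.75
tool_pos: [484.5, 322.4, 191.2]
ee_rot: [0.0, 0.706, 0.709, 0.001]
ft_force: [0.4, 0.7, 0.2]
opening: 59.5
grasp_force: 0.0
```

Emit:
{"method": "jog_arm", "body": {"series": [{"dx": 0, "dy": 0, "dz": -1, "yaw": 0, "gripper": 0.4}, {"dx": 0, "dy": 0, "dz": -0.7, "yaw": 0, "gripper": 0.4}, {"dx": 0, "dy": 0, "dz": 0, "yaw": 0, "gripper": 0.4}, {"dx": 0, "dy": 0, "dz": 0, "yaw": 0, "gripper": 0.4}, {"dx": 0, "dy": 0, "dz": 0, "yaw": 0, "gripper": 0.4}]}}

```text
time_s: 30.38
tool_pos: [484.2, 322.2, 255.3]
ee_rot: [-0.0, 0.706, 0.709, -0.001]
ft_force: [0.3, 0.2, -0.7]
opening: 59.8
grasp_force: 0.0
```

```bash
python3 - <<'E'
from h import *
np.set_printoptions(precision=1,suppress=True)
B=robot.capture('top');g=B.astype(int).sum(2)/3;T=cam('top');s=robot.read_state();print(s['tool_pos'],s['time_s'])
p=g[190,268:279];print("edge",268-.5+((p[-2:].mean()-p)/(p[-2:].mean()-p[:2].mean())).sum())
# can in the tray: dark pixels against the white tray
u0,v0=proj(T,np.array([495.5,-235,14.]));print(u0,v0)
w=g[int(v0)-20:int(v0)+21,int(u0)-20:int(u0)+21]
ys,xs=np.nonzero(w<195);c=(xs.mean()+int(u0)-20,ys.mean()+int(v0)-20);print(c,len(xs),atz(T,c,100))
A=cv2.imread('pics/t8.png')
E
```

```text
[484.3 322.2 255.4] 30.425
edge 271.3654073199528
370.6719756856395 212.07705284475952
(np.float64(370.0919395465995), np.float64(208.56801007556675)) 794 [ 498.3 -218.2  100. ]
```

```bash
python3 -c "
from cell import robot
print(robot.sign_off())"
```

```text
the job is handed in; nothing more can be done
None
```

I set the can upright in the drip tray, wound the handwheel about two turns until the pointer was within roughly 1 mm of the index by camera measurement, let go, and handed the job in at about 30 s; no verdict came back.

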